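Push the blank up to the saw fence and stop

ROBOT

A 6-joint arm with a two-finger parallel gripper is mounted at the origin on the work surface. World frame = base frame: x ahead of the robot, y to its left, z up, the work surface at z = 0. Lengths are in m, angles in degrees, forces in N, time in s.
With the tool pointing down it reaches from about 0.3 to 0.85 m from the base axis. Payload 5.4 kg.
Tool frame: the origin (TCP) lies at the very end of the fingers, on their centre line; the grasp point (between the pads) lies 19 mm behind it; z points along the fingers, x is the direction in which the jaws open and shut, and the axes are right-handed (so a half turn about z gives the same grasp; the last joint's range is limited). The gripper opens to 85 mm and grips with 20 to 120 N. Pads are 22 mm wide; open, the fingers measure 114 mm over their backs; the gripper's body (76 mm by 85 mm) begins 54 mm behind the grasp point. The pads swing forward as they close: fully open they stand 13 mm farther back than shut.
Start: joints at [-79.991, 9.076, 91.501, -0, 79.423, -12.038], TCP at [0.216, -0.533, 0.231] pointing down, gripper open.
Joint ranges: [-166.64, 166.64], [-54.1, 131.32], [10.49, 154.53], [-73.88, 253.88], [9.74, 151.15], [-171.62, 171.62]. Speed limits (degrees/s): [147.25, 147.25, 180, 180, 180, 180].

INTERFACE

Orientations are given as a 3x3 rotation matrix whose columns are the frame's x, y, z axes.
In Python, from rig import sense, vision, ticket gives the robot as it stands.
- The arm moves only by the tool play_rows, never from a script. Its argument "plan" is a list that holds one entry, the list of rows, each a list of 6 numbers: the shift along the tool's x, y, z in m, then the turn, a rotation vector about the tool's x, y, z in degrees. A call has 1 to 8 rows; each row shifts and turns the commanded pose from where the row before left it, along the tool's axes as they then stand; what a row does not reach is not made up. A row lasts 1/12 s, in which the tool goes at most 41.7 mm and 7.16 degrees, less where a joint would pass 70% of its speed; a pose out of reach is approached as far as the arm can. A call is refused whole if a number of a shift passes 0.0417 or a number of a turn 7.16, either way. A call with a gripper value outside its range is refused whole. "fingers" is the opening, from 0 (shut) to 1 (fully open), set as the call begins (left out, the last holds). The fingers move at their own pace and stop on an object; "force" is the grip in N (left out, the last holds). Time passes only in rows, so rows that do not move let the fingers close. It gives the time, the measured TCP pose, the force and the opening at its end, in the units of the state.
- sense(): the state, without advancing time (a new reading comes with each control period).
- vision.snapshot(name): name is "scene" or "top" or "wrist"; returns the picture (480x640x3 uint8, red, green, blue); there is no depth.
- vision.camera_model(name): a dict with "fx", "fy", "cx", "cy" (pixels), "dist" ([k1, k2, p1, p2, k3] as OpenCV has them; the pictures are not rectified), "camera_from_world" (4x4, takes a point from world to camera coordinates); the wrist camera has in their place "mount" (4x4, takes a point from camera to tool coordinates, whose origin is the TCP and whose axes are the tool frame's). Camera axes: x right, y down, z forward; pixel columns grow to the right and rows downward; lengths in m; the calibration is good to about 2 mm. A picture is of the moment at which its call begins: read the wrist's pose just before it. camera_model takes no time and is no camera call.
- ticket.close_job(): hands the job in, once; it reports no verdict.
The state is a dict: "clock": time; "q": joint angles; "dq": joint speeds; "joint_efforts": joint torques, N m; "position": TCP position; "tcp_rot": TCP orientation; "wrist_force": force on the tool from outside, world axes, zero at the start; "wrist_torque": the same for the moment, N m; "grip_width": finger opening in m.
Only numpy, scipy, OpenCV 4.12 (cv2) and the standard library are available. Lean on these libraries where they do the work, as an engineer would, in place of code of your own. Each camera call takes 0.05 s, during which the arm holds its last target.

TASK

Set up the next saw cut: push the long wooden blank along the bench until its long side lies flush against the fence and its end is right up against the clamped stop block, with no gap at either. Only push it with the fingertips or the outside of the fingers: do not grip, straddle or lift it, and leave the short offcut, the tin, the brush and the screwdriver where they are. Finish with the hand clear of everything.

Things in the scene. Friction and masses are not known exactly. Their poses are not given: they have to be found in the camera images.
- blank: Long pale wooden blank, loose, flat on the bench: 60 mm (its x) by 150 mm (its y) by 32 mm high, 100 to 210 g. Origin at the centre of its underside. It starts between fence and robot, roughly parallel to the fence (within 0.45 rad), its near long side freely reachable.
- fence: Fence: dark brown wooden bar fixed on the bench beyond the blank, 640 mm long, 40 mm thick, 40 mm high. Origin at bench height at the middle of the face that looks to the robot; y runs along the fence, x points away from the robot into the bar (x 0 to 40 mm). Thin saw slots 110 mm either side of the middle are only marks.
- stop: Stop block: fixed dark wooden block clamped to the fence 210-250 mm left or right of its middle; axes parallel to the fence's; 40 mm high. In its own frame it fills x -30 to +40 mm (fence face) and y -25 to +25; origin at bench height. The y face towards the fence's middle is the stop face. A steel clamp bar (top 50 mm above the bench) runs over it and the fence to a screw behind.
- offcut: Bystander: loose short offcut of the same wood, 60 by 60 by 32 mm high, lying near the fence at the end opposite to the stop. Origin at the centre of its underside.
- tin: Bystander: closed metal tin, 64 mm across, 60 mm high, standing near the left side of the work. Origin at the centre of its underside.
- brush: Bystander: hand brush 170 mm long, lying near the right side of the work, its handle towards the robot.
- screwdriver: Bystander: screwdriver 190 mm long, lying beyond the fence.
Mind the look-alikes: they are no part of the job. What is meant by the stop is not turquoise or yellow, and is the larger of those in its own colour.

How it is judged:
By the outcome, as a careful person would: the job done as asked, in the order asked, and still so for the second after the job is handed in, with the robot touching nothing.
It also fails if it takes over 58 s, if anything falls off the work surface, if the arm or the gripper's body presses on something with over 40 N, if the wrist force passes 120 N, or if a joint passes its speed limit or range.

## Working session

There is one attempt and no reset: what is moved stays moved. The work goes in short steps, Python scripts to look and compute and a tool call to move; the robot and the scene stay as the last step left them, time stands still between calls to the robot, and variables do not carry over. Pictures are saved under pics/ and viewed, and the job is handed in when it is done.

Besides the shell and the picture viewer there is one more tool, called after ">>>" in YAML: its name, and indented under it one key for each argument. play_rows: Moves the arm, as the interface text tells. Its arguments: {"type":"object","properties":{"plan":{"type":"array","items":{"type":"array","items":{"type":"array","items":{"type":"number"}}}},"fingers":{"type":"number"},"force":{"type":"number"}},"required":["plan"]}

```bash
mkdir -p pics; ls
python3 - <<'E'
from rig import sense, vision
import cv2
for n in ("top","scene"):
    cv2.imwrite(f"pics/{n}0.png", vision.snapshot(n)[:,:,::-1])
s=sense(); print(s)
import numpy as np
np.set_printoptions(precision=4,suppress=True)
for n in ("top","scene","wrist"): print(vision.camera_model(n))
E
```

```text
pics
{'clock': 0.1, 'q': array([-7.99922822e+01,  9.10999040e+00,  9.15659061e+01, -5.55440056e-04,
        7.94247673e+01, -1.20388365e+01]), 'dq': array([ 0.07502078, -0.08150236, -0.21089328,  0.02250905,  0.04685333,
        0.11309203]), 'joint_efforts': array([-3.05953463e-04, -3.96993148e+01, -3.32337642e+01, -1.61886637e-04,
        4.23977137e-03,  1.59348775e-05]), 'position': array([ 0.2157013 , -0.53240728,  0.23039776]), 'tcp_rot': array([[ 3.75361216e-01, -9.26878557e-01, -3.14702266e-04],
       [-9.26877014e-01, -3.75361178e-01,  1.72852361e-03],
       [-1.72025848e-03, -3.57130428e-04, -9.99998457e-01]]), 'wrist_force': array([-0.39821673,  0.24155049, -0.13402567]), 'wrist_torque': array([ 0.02517487, -0.0322476 ,  0.01281829]), 'grip_width': 0.08528092114896775}
{'fx': 581.9800435608349, 'fy': 581.9800435608349, 'cx': 308.38421327404654, 'cy': 246.5157168292485, 'dist': array([-0.1751,  0.    ,  0.    ,  0.    ,  0.    ]), 'camera_from_world': array([[-0.0225, -0.9997,  0.0041, -0.107 ],
       [-0.9846,  0.0214, -0.1737,  0.5262],
       [ 0.1736, -0.0079, -0.9848,  1.4532],
       [ 0.    ,  0.    ,  0.    ,  1.    ]])}
{'fx': 508.4142472607007, 'fy': 508.4142472607007, 'cx': 320.2836206083881, 'cy': 240.86043015507946, 'dist': array([-0.1149,  0.    ,  0.    ,  0.    ,  0.    ]), 'camera_from_world': array([[-0.3141,  0.9494, -0.0046,  0.2609],
       [ 0.6112,  0.1985, -0.7662, -0.2695],
       [-0.7265, -0.2435, -0.6426,  1.7836],
       [ 0.    ,  0.    ,  0.    ,  1.    ]])}
{'fx': 379.00229936210053, 'fy': 379.00229936210053, 'cx': 317.6130745803172, 'cy': 237.3020247890889, 'dist': array([-0.019,  0.   ,  0.   ,  0.   ,  0.   ]), 'mount': array([[ 1.    , -0.0005, -0.0006,  0.0011],
       [ 0.0007,  0.9637,  0.2671, -0.0678],
       [ 0.0004, -0.2671,  0.9637, -0.1422],
       [ 0.    ,  0.    ,  0.    ,  1.    ]])}
```

View pics/top0.png

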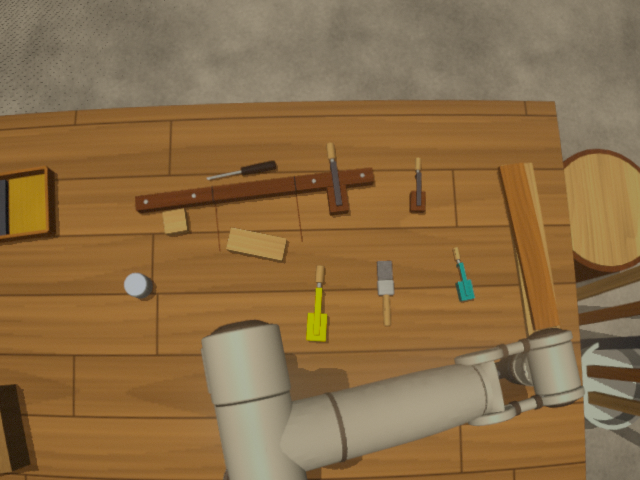

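View pics/scene0.png

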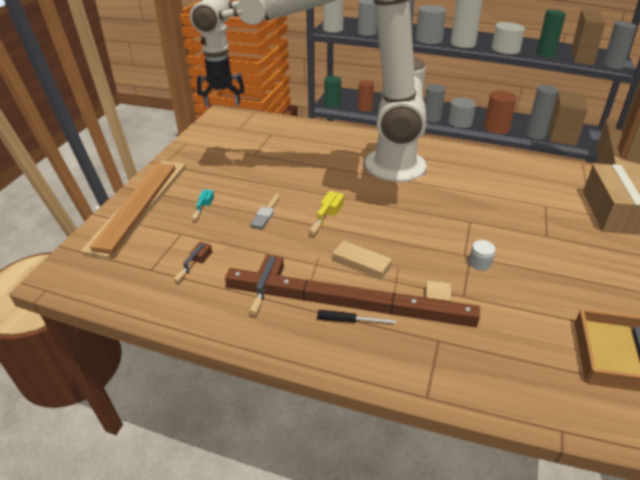

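The top view shows the fence from (137,203) to (373,177), with the real stop clamped to it at about (338,200). The blank is at (257,245), the offcut at (175,222) and the tin at (138,285). The yellow, turquoise and small brown clamps are look-alikes. I'll enlarge the work area.

Run:
```python
import cv2
im=cv2.imread("pics/top0.png")
cv2.imwrite("pics/top0a.png",cv2.resize(im[140:280,210:400],None,fx=4,fy=4,interpolation=cv2.INTER_CUBIC))
cv2.imwrite("pics/top0b.png",cv2.resize(im[150:310,110:300],None,fx=4,fy=3.7,interpolation=cv2.INTER_CUBIC) if 0 else cv2.resize(im[160:300,120:310],None,fx=4,fy=4,interpolation=cv2.INTER_CUBIC))
```

```text
(no output)
```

View pics/top0a.png

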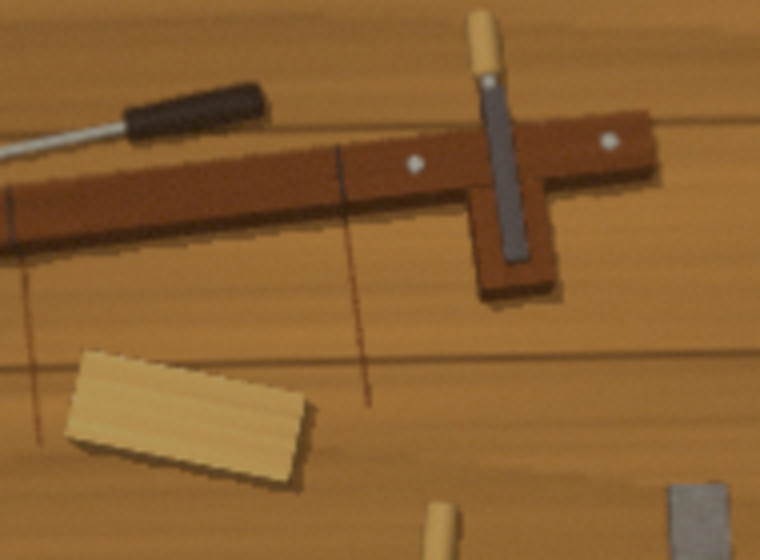

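View pics/top0b.png

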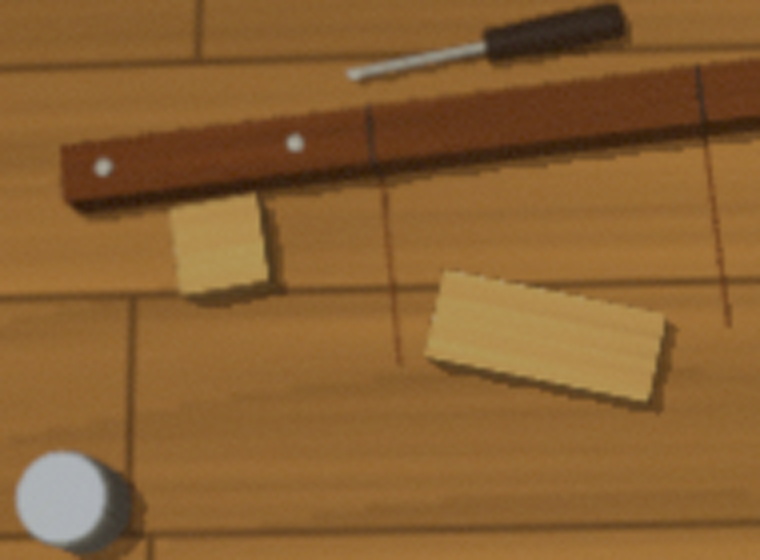

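```bash
cat > h.py <<'E'
import numpy as np, cv2
from rig import sense, vision
np.set_printoptions(precision=4,suppress=True)
def back(name,px,z,pose=None):
    m=vision.camera_model(name)
    K=np.array([[m['fx'],0,m['cx']],[0,m['fy'],m['cy']],[0,0,1]])
    p=cv2.undistortPoints(np.array(px,float).reshape(-1,1,2),K,np.array(m['dist'])).reshape(-1,2)
    d=np.c_[p,np.ones(len(p))]
    if name=='wrist':
        T=np.eye(4);T[:3,:3]=pose[1];T[:3,3]=pose[0];T=T@m['mount']
    else: T=np.linalg.inv(m['camera_from_world'])
    d=d@T[:3,:3].T; o=T[:3,3]
    return o+d*((z-o[2])/d[:,2])[:,None]
def crop(p,o,f=4): return (np.array(p,float)+.5)/f-.5+np.array(o)
E
python3 - <<'E'
from h import *
A=(210,140);B=(120,160)
f=back('top',np.r_[crop([(62,147),(70,203)],B),crop([(648,113),(654,168)],A)],.04)[:,:2]
print('fence',f, np.linalg.norm(f[1]-f[3]),np.linalg.norm(f[1]-f[0]))
u=f[1]-f[3];print('ang',np.degrees(np.arctan2(u[1],u[0])),'mid',(f[1]+f[3])/2)
s=back('top',crop([(480,290),(553,285),(468,190),(545,180)],A),.04)[:,:2];print('stop',s)
b=back('top',crop([(86,351),(306,397),(290,482),(66,435)],A),.032)[:,:2];print('blank',b,b.mean(0),[np.linalg.norm(b[i]-b[i-1]) for i in range(4)])
o=back('top',crop([(170,207),(258,193),(268,280),(182,294)],B),.032)[:,:2];print('off',o,o.mean(0))
print('tin',back('top',crop([(62,498)],B),.06))
print('yellow',back('top',[(319,267),(307,340),(327,340)],.02))
print('brush',back('top',[(378,262),(393,262),(388,323)],.02))
y=u/np.linalg.norm(u); x=np.array([y[1],-y[0]]); mid=(f[1]+f[3])/2
print('y',y,'x',x)
for n,v in (('stop',s),('blank',b),('off',o)): print(n,np.c_[(v-mid)@x,(v-mid)@y])
E
```

```text
fence [[ 0.6709  0.341 ]
 [ 0.6322  0.3341]
 [ 0.7341 -0.292 ]
 [ 0.6959 -0.2942]] 0.6315454614353538 0.03928837059050616
ang 95.78285174860511 mid [0.664  0.0199]
stop [[ 0.615  -0.1763]
 [ 0.6174 -0.2242]
 [ 0.683  -0.1704]
 [ 0.6889 -0.2215]]
blank [[ 0.5817  0.0828]
 [ 0.5478 -0.0611]
 [ 0.4919 -0.0499]
 [ 0.526   0.0959]] [0.5368 0.0169] [np.float64(0.05715825732479321), np.float64(0.14788649688078162), np.float64(0.05693843183365574), np.float64(0.14965613990765378)]
off [[0.6296 0.268 ]
 [0.6375 0.2087]
 [0.5784 0.2009]
 [0.5704 0.2584]] [0.604 0.234]
tin [[0.4331 0.3278 0.06  ]]
yellow [[ 0.4736 -0.1452  0.02  ]
 [ 0.2854 -0.1098  0.02  ]
 [ 0.2842 -0.161   0.02  ]]
brush [[ 0.4833 -0.3001  0.02  ]
 [ 0.4823 -0.3397  0.02  ]
 [ 0.3236 -0.3197  0.02  ]]
y [-0.1008  0.9949] x [0.9949 0.1008]
stop [[-0.0685 -0.1903]
 [-0.071  -0.2382]
 [-0.0003 -0.1912]
 [ 0.0004 -0.2427]]
blank [[-0.0756  0.0709]
 [-0.1239 -0.0689]
 [-0.1783 -0.0521]
 [-0.1297  0.0895]]
off [[-0.0093  0.2503]
 [-0.0074  0.1904]
 [-0.067   0.1887]
 [-0.0692  0.2467]]
```

The geometry agrees with the given sizes: blank 57×149 mm, fence 632×39 mm. The stop is the reddish-brown one, and its face sits at fence y = −0.191. The blank is turned about −19° relative to the fence. I'll square the tool to the fence and move to just behind the blank's near side.

>>> play_rows:
  plan:
    - [[0,0,0,0,0,5.4],[0,0,0,0,0,5.4],[0,0,0,0,0,5.4],[-0.0287,-0.0159,0,0,0,0],[-0.0287,-0.0159,0,0,0,0],[-0.0287,-0.0159,0,0,0,0],[-0.0287,-0.0159,0,0,0,0],[-0.0287,-0.0159,0,0,0,0]]
  fingers: 1

```text
clock: 0.77
position: [0.2805, -0.3804, 0.2307]
tcp_rot: [[0.101, -0.995, -0.0], [-0.995, -0.101, 0.001], [-0.001, 0.0, -1.0]]
wrist_force: [0.5, -0.4, 0.5]
grip_width: 0.0853
```

>>> play_rows:
  plan:
    - [[-0.0287,-0.0159,0,0,0,0],[-0.0287,-0.0159,0,0,0,0],[-0.0287,-0.0159,0,0,0,0],[-0.0287,-0.0159,0,0,0,0],[-0.0287,-0.0159,0,0,0,0],[-0.0287,-0.0159,0,0,0,0],[-0.0287,-0.0159,0,0,0,0],[-0.0287,-0.0159,0,0,0,0]]

```text
clock: 1.43
position: [0.3835, -0.139, 0.231]
tcp_rot: [[0.102, -0.995, -0.0], [-0.995, -0.102, 0.0], [-0.0, 0.0, -1.0]]
wrist_force: [0.6, -0.5, -0.6]
grip_width: 0.0853
```

>>> play_rows:
  plan:
    - [[-0.0287,-0.0159,0,0,0,0],[-0.0287,-0.0159,0,0,0,0],[-0.0287,-0.0159,0,0,0,0],[-0.0287,-0.0159,0,0,0,0],[-0.0287,-0.0159,0,0,0,0],[0,0,0,0,0,0],[0,0,0,0,0,0]]

```text
clock: 2.02
position: [0.4477, 0.0115, 0.2308]
tcp_rot: [[0.105, -0.994, -0.001], [-0.994, -0.105, 0.0], [-0.0, 0.001, -1.0]]
wrist_force: [-0.1, 0.2, 0.1]
grip_width: 0.0856
```

Run:
```python
from h import *
s=sense(); print(s['clock'],s['position'],s['tcp_rot'],s['wrist_force'],s['q'])
np.savez('w1.npz',p=s['position'],R=s['tcp_rot'])
cv2.imwrite("pics/w1.png", vision.snapshot('wrist')[:,:,::-1])
```

```text
2.0167 [0.4477 0.0115 0.2308] [[ 0.1055 -0.9944 -0.0012]
 [-0.9944 -0.1055  0.0001]
 [-0.0002  0.0012 -1.    ]] [-0.1495  0.2065  0.0771] [-14.0494 -10.4405 110.8949  -0.0138  79.6126  69.899 ]
```

View pics/w1.png

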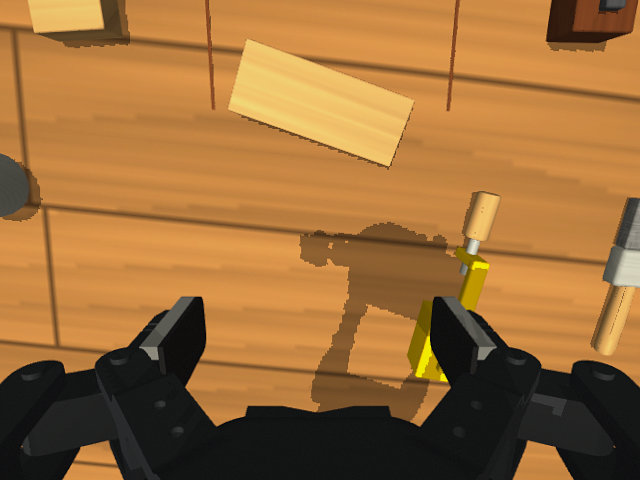

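The wrist view shows the blank at (247,39), (414,100), (390,166) and (229,109). The yellow clamp's handle is at (484,195) and its block at about (430,365). I'll cross-check these against the top view.

Run:
```python
from h import *
w=np.load('w1.npz');P=(w['p'],w['R'])
b=back('wrist',[(247,39),(414,100),(390,166),(229,109)],.032,P)[:,:2];print(b,b.mean(0),[np.linalg.norm(b[i]-b[i-1]) for i in range(4)])
print('yel',back('wrist',[(484,195),(466,245),(430,300),(412,360)],.02,P))
print('stopcorner',back('wrist',[(548,41),(552,0)],.04,P))
print('off',back('wrist',[(103,27)],.032,P), 'tin', back('wrist',[(35,185)],.03,P))
```

```text
[[ 0.5829  0.0831]
 [ 0.5504 -0.0609]
 [ 0.4934 -0.0492]
 [ 0.5266  0.0953]] [0.5383 0.0171] [np.float64(0.057541485280314816), np.float64(0.14766049936430445), np.float64(0.05829053036926553), np.float64(0.14820787868327445)]
yel [[ 0.4754 -0.1438  0.02  ]
 [ 0.4253 -0.1371  0.02  ]
 [ 0.3642 -0.1129  0.02  ]
 [ 0.2934 -0.1067  0.02  ]]
stopcorner [[ 0.6061 -0.1592  0.04  ]
 [ 0.6354 -0.1548  0.04  ]]
off [[0.5803 0.2011 0.032 ]] tin [[0.4429 0.2701 0.03  ]]
```

Both cameras agree within about 2 mm. I'll lower behind the blank, with nothing underneath.

>>> play_rows:
  plan:
    - [[0,0,0.03,0,0,0],[0,0,0.03,0,0,0],[0,0,0.03,0,0,0],[0,0,0.03,0,0,0],[0,0,0.03,0,0,0],[0,0,0.03,0,0,0],[0,0,0.03,0,0,0],[0,0,0.01,0,0,0]]

```text
clock: 2.73
position: [0.4442, 0.0096, 0.0075]
tcp_rot: [[0.099, -0.995, -0.007], [-0.995, -0.1, 0.002], [-0.002, 0.007, -1.0]]
wrist_force: [-0.9, -0.5, -1.1]
grip_width: 0.0851
```

Run:
```python
from h import *
s=sense(); print(s['clock'],s['position'],s['wrist_force'])
im=vision.snapshot('wrist')[:,:,::-1]
cv2.imwrite("pics/w2.png", im)
im=vision.snapshot('scene')[:,:,::-1]
cv2.imwrite("pics/s2.png", cv2.resize(im[160:320,240:440],None,fx=3.7,fy=3.7,interpolation=cv2.INTER_CUBIC))
```

```text
2.7333 [0.4442 0.0096 0.0075] [-0.9356 -0.5236 -1.0599]
```

View pics/s2.png

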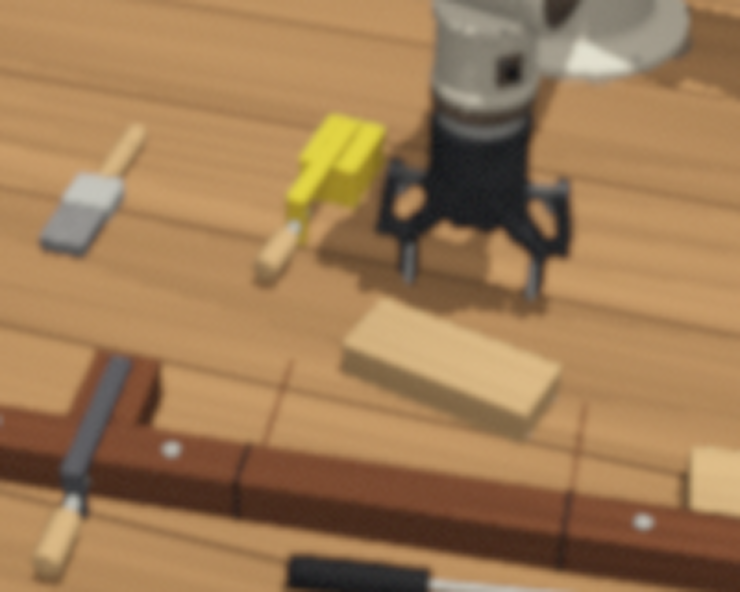

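View pics/w2.png

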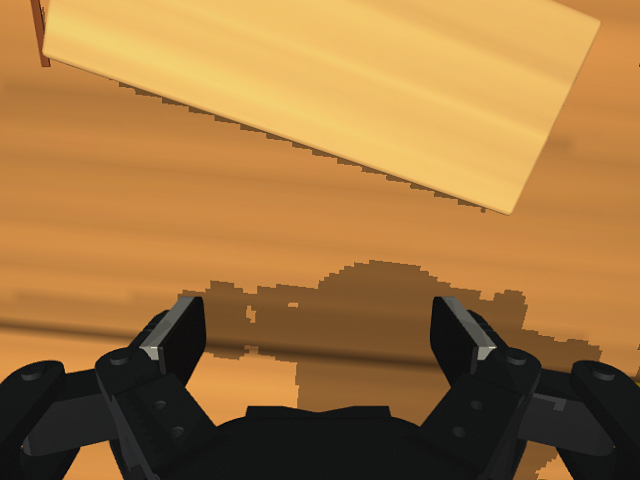

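Run:
```python
from h import *
s=sense(); print(s['clock'],s['position'],s['wrist_force'])
R=s['tcp_rot'];p=s['position']
for z in (0,.0075,.013,.02,.03):
  w=back('scene',[(240+408/3.7,160+281/3.7),(240+533/3.7,160+298/3.7)],z)
  v=back('wrist',[(203,297),(432,297)],z,(p,R))
  print(z,((w-p)@R)[:,:2].ravel(), ((v-p)@R)[:,:2].ravel())
```

```text
2.8333 [0.4457 0.0096 0.0097] [ 0.6196 -0.0969  0.8283]
0 [ 0.0482  0.0199 -0.0507  0.02  ] [-0.0491  0.001   0.0507  0.001 ]
0.0075 [ 0.0469  0.0109 -0.0513  0.011 ] [-0.0466 -0.0024  0.0483 -0.0024]
0.013 [ 0.0459  0.0043 -0.0517  0.0044] [-0.0448 -0.0049  0.0465 -0.0049]
0.02 [ 0.0446 -0.0041 -0.0522 -0.004 ] [-0.0424 -0.0081  0.0442 -0.0081]
0.03 [ 0.0428 -0.0161 -0.0529 -0.016 ] [-0.0391 -0.0126  0.0409 -0.0127]
```

The open tips sit about 13 mm above the TCP, at z ≈ 0.023. I'll lower 10 mm more, then push squarely towards the fence with both fingertips on the near long side.

>>> play_rows:
  plan:
    - [[0,0,0.005,0,0,0],[0,0,0.005,0,0,0],[0,-0.01,0,0,0,0],[0,-0.01,0,0,0,0],[0,-0.008,0,0,0,0],[0,-0.008,0,0,0,0],[0,-0.008,0,0,0,0],[0,-0.008,0,0,0,0]]

```text
clock: 3.5
position: [0.5005, 0.0154, 0.0017]
tcp_rot: [[0.102, -0.995, 0.0], [-0.995, -0.102, -0.0], [0.0, -0.0, -1.0]]
wrist_force: [-0.6, 0.1, -0.8]
grip_width: 0.0852
```

>>> play_rows:
  plan:
    - [[0,-0.008,0,0,0,0],[0,-0.008,0,0,0,0],[0,-0.008,0,0,0,0],[0,-0.008,0,0,0,0],[0,-0.008,0,0,0,0],[0,-0.008,0,0,0,0],[0,0,0,0,0,0]]

```text
clock: 4.08
position: [0.5494, 0.0203, 0.0017]
tcp_rot: [[0.102, -0.995, 0.002], [-0.995, -0.102, -0.0], [0.0, -0.002, -1.0]]
wrist_force: [0.6, -0.5, 0.4]
grip_width: 0.0855
```

Run:
```python
from h import *
s=sense(); print(s['clock'],s['position'],s['wrist_force'])
np.savez('w3.npz',p=s['position'],R=s['tcp_rot'])
im=vision.snapshot('wrist')[:,:,::-1]
cv2.imwrite("pics/w3.png", im)
```

```text
4.0833 [0.5494 0.0203 0.0017] [ 0.5592 -0.4789  0.3913]
```

View pics/w3.png

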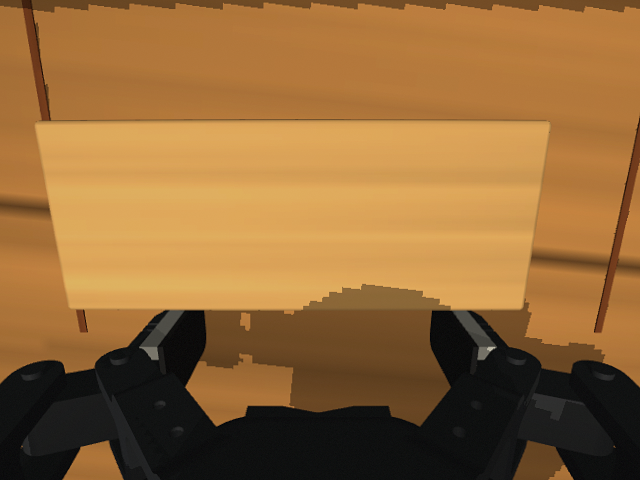

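The blank, with corners at (36,122), (549,122), (524,308) and (70,308), is now square to the tool. About 43 mm remains to the fence, so I'll continue and slow down near contact.

>>> play_rows:
  plan:
    - [[0,-0.006,0,0,0,0],[0,-0.006,0,0,0,0],[0,-0.006,0,0,0,0],[0,-0.006,0,0,0,0],[0,-0.006,0,0,0,0],[0,-0.003,0,0,0,0],[0,-0.002,0,0,0,0],[0,0,0,0,0,0]]

```text
clock: 4.8
position: [0.5828, 0.0239, 0.0014]
tcp_rot: [[0.102, -0.995, 0.001], [-0.995, -0.102, -0.0], [0.0, -0.001, -1.0]]
wrist_force: [-0.2, -0.3, -0.8]
grip_width: 0.0855
```

>>> play_rows:
  plan:
    - [[0,-0.0015,0,0,0,0],[0,-0.0015,0,0,0,0],[0,-0.0015,0,0,0,0],[0,0,0,0,0,0]]

```text
clock: 5.13
position: [0.5869, 0.0243, 0.0013]
tcp_rot: [[0.102, -0.995, 0.0], [-0.995, -0.102, 0.0], [-0.0, -0.0, -1.0]]
wrist_force: [-0.3, 0.0, 0.4]
grip_width: 0.0855
```

Run:
```python
from h import *
s=sense(); print(s['clock'],s['position'],s['wrist_force'])
np.savez('w4.npz',p=s['position'],R=s['tcp_rot'])
im=vision.snapshot('wrist')[:,:,::-1]
cv2.imwrite("pics/w4.png", im)
```

```text
5.1333 [0.5869 0.0243 0.0013] [-0.2618  0.0248  0.4275]
```

View pics/w4.png

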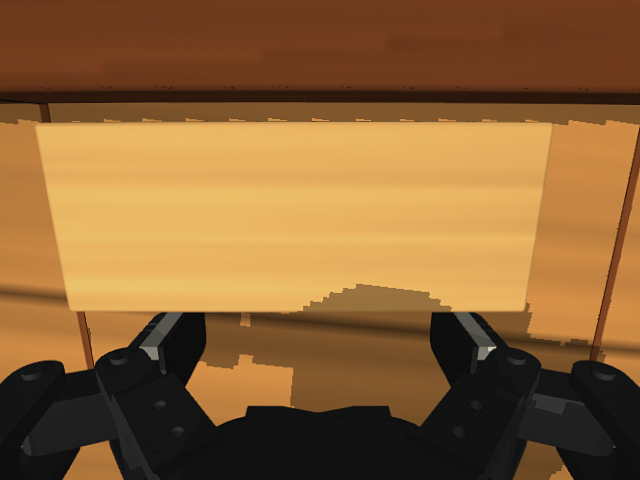

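There's still a gap: the fence foot is at row 103 and the blank's far edge at row 123, nearly parallel. I'll measure it.

Run:
```python
from h import *
w=np.load('w4.npz');P=(w['p'],w['R'])
f=back('wrist',[(60,103),(580,104)],0,P);b=back('wrist',[(38,124),(552,123.5),(70,310),(525,310)],.032,P)
print(((f-P[0])@P[1])[:,:2],'\n',((b-P[0])@P[1])[:,:2])
```

```text
[[-0.0922 -0.0787]
 [ 0.0959 -0.0783]] 
 [[-0.0788 -0.0707]
 [ 0.0676 -0.0707]
 [-0.0797 -0.0126]
 [ 0.0682 -0.0126]]
```

>>> play_rows:
  plan:
    - [[0,-0.0015,0,0,0,0],[0,-0.0015,0,0,0,0],[0,-0.0015,0,0,0,0],[0,-0.001,0,0,0,0],[0,-0.001,0,0,0,0],[0,0,0,0,0,0]]

```text
clock: 5.68
position: [0.5934, 0.025, 0.0013]
tcp_rot: [[0.102, -0.995, 0.0], [-0.995, -0.102, 0.0], [0.0, -0.0, -1.0]]
wrist_force: [-0.6, 0.3, -0.4]
grip_width: 0.0851
```

>>> play_rows:
  plan:
    - [[0,-0.0007,0,0,0,0],[0,-0.0007,0,0,0,0],[0,0,0,0,0,0]]

```text
clock: 5.93
position: [0.5939, 0.0251, 0.0012]
tcp_rot: [[0.102, -0.995, -0.002], [-0.995, -0.102, -0.0], [-0.0, 0.002, -1.0]]
wrist_force: [-4.6, -2.1, 3.5]
grip_width: 0.0853
```

Force has started to rise. I'll press slightly more to seat it.

>>> play_rows:
  plan:
    - [[0,-0.0007,0,0,0,0],[0,-0.0005,0,0,0,0],[0,0,0,0,0,0]]

```text
clock: 6.18
position: [0.5939, 0.0252, 0.001]
tcp_rot: [[0.102, -0.995, -0.005], [-0.995, -0.102, -0.0], [-0.0, 0.005, -1.0]]
wrist_force: [-8.5, -1.7, 6.6]
grip_width: 0.0854
```

Run:
```python
from h import *
s=sense(); print(s['clock'],s['position'],s['wrist_force'],s['wrist_torque'])
np.savez('w5.npz',p=s['position'],R=s['tcp_rot'])
im=vision.snapshot('wrist')[:,:,::-1]
cv2.imwrite("pics/w5.png", im)
```

```text
6.1833 [0.5939 0.0252 0.001 ] [-8.5082 -1.66    6.6472] [-0.427   1.2269 -0.3791]
```

View pics/w5.png

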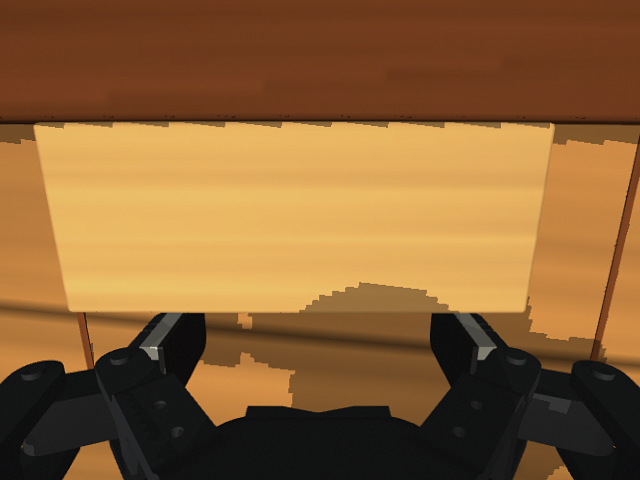

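The far edge now meets the fence face along its whole length at row 122, with about 8 N of reaction. Next I'll back off, rise, shut the fingers and go over the gap between the blank's left end and the offcut.

>>> play_rows:
  plan:
    - [[0,0.005,0,0,0,0],[0,0.015,0,0,0,0],[0,0.02,0,0,0,0],[0,0,-0.025,0,0,0],[0,0,-0.025,0,0,0],[0,0,-0.025,0,0,0],[0,0,-0.025,0,0,0],[0,0,0,0,0,0]]

```text
clock: 6.9
position: [0.5604, 0.0206, 0.1074]
tcp_rot: [[0.102, -0.995, 0.012], [-0.995, -0.102, -0.002], [0.003, -0.012, -1.0]]
wrist_force: [1.2, 0.0, 0.9]
grip_width: 0.0857
```

>>> play_rows:
  plan:
    - [[-0.02,-0.013,0,0,0,0],[-0.02,-0.013,0,0,0,0],[-0.02,-0.013,0,0,0,0],[-0.02,-0.013,0,0,0,0],[-0.018,-0.013,0,0,0,0],[-0.018,-0.013,0,0,0,0],[0,0,0,0,0,0],[0,0,0,0,0,0]]
  fingers: 0

```text
clock: 7.57
position: [0.6219, 0.1453, 0.1007]
tcp_rot: [[0.104, -0.995, 0.0], [-0.995, -0.104, -0.0], [0.0, -0.0, -1.0]]
wrist_force: [0.2, -0.5, -0.3]
grip_width: 0.0003
```

```bash
cat >> h.py <<'E'
MID=np.array([.664,.0199]);FX=np.array([.9949,.1008]);FY=np.array([-.1008,.9949])
def fc(p): 
    d=np.atleast_2d(p)[:,:2]-MID
    return np.c_[d@FX,d@FY]
E
python3 - <<'E'
from h import *
s=sense(); print(s['clock'],s['position'],fc(s['position']),s['wrist_force'],s['grip_width'])
np.savez('w6.npz',p=s['position'],R=s['tcp_rot'])
im=vision.snapshot('wrist')[:,:,::-1]
cv2.imwrite("pics/w6.png", im)
E
```

```text
7.5667 [0.6219 0.1453 0.1007] [[-0.0293  0.129 ]] [ 0.1798 -0.5308 -0.3297] 0.0002702723079957531
```

View pics/w6.png

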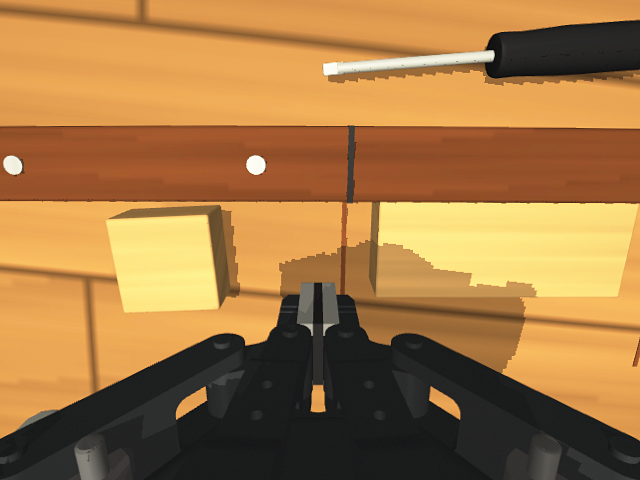

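The blank is flush along the fence, with its left end at about (378,203)–(376,297). The offcut's right edge is at about (222,210)–(220,308), and the shut fingers hang between the two. I'll check the clearances.

Run:
```python
from h import *
w=np.load('w6.npz');P=(w['p'],w['R'])
b=back('wrist',[(380,203),(377,296),(637,203),(619,297),(208,215),(219,308),(107,219),(124,312)],.032,P)
print(np.c_[((b-P[0])@P[1])[:,:2],fc(b)])
print(fc(back('wrist',[(100,201),(600,203)],.04,P)))
```

```text
[[ 0.0361 -0.0296  0.0005  0.093 ]
 [ 0.0367  0.0272 -0.0564  0.0921]
 [ 0.1832 -0.0298  0.0011 -0.0542]
 [ 0.1852  0.0284 -0.0571 -0.0564]
 [-0.0615 -0.0228 -0.0066  0.1905]
 [-0.0593  0.0351 -0.0646  0.1882]
 [-0.1199 -0.0205 -0.0091  0.2489]
 [-0.1181  0.038  -0.0676  0.247 ]]
[[ 0.0028  0.2467]
 [ 0.0024 -0.0265]]
```

>>> play_rows:
  plan:
    - [[0,0,0.025,0,0,0],[0,0,0.025,0,0,0],[0,0,0.02,0,0,0],[0,0,0.012,0,0,0],[0,0,0.006,0,0,0],[0,0,0,0,0,0]]

```text
clock: 8.12
position: [0.6206, 0.1439, 0.012]
tcp_rot: [[0.101, -0.995, -0.002], [-0.995, -0.101, -0.0], [-0.0, 0.002, -1.0]]
wrist_force: [-0.7, -0.6, 1.0]
grip_width: 0.0001
```

>>> play_rows:
  plan:
    - [[0.007,0,0,0,0,0],[0.007,0,0,0,0,0],[0.007,0,0,0,0,0],[0.007,0,0,0,0,0],[0.007,0,0,0,0,0],[0.007,0,0,0,0,0],[0.007,0,0,0,0,0],[0.007,0,0,0,0,0]]

```text
clock: 8.78
position: [0.6275, 0.0881, 0.0134]
tcp_rot: [[0.102, -0.995, 0.0], [-0.995, -0.102, 0.0], [-0.0, -0.0, -1.0]]
wrist_force: [-0.4, 0.5, 1.0]
grip_width: -0.0003
```

Run:
```python
from h import *
s=sense(); print(s['clock'],s['position'],fc(s['position']),s['wrist_force'],s['grip_width'])
np.savez('w7.npz',p=s['position'],R=s['tcp_rot'])
im=vision.snapshot('wrist')[:,:,::-1]
cv2.imwrite("pics/w7.png", im)
```

```text
8.7833 [0.6275 0.0881 0.0134] [[-0.0294  0.0715]] [-0.4236  0.4883  0.9982] -0.00031573261094098367
```

View pics/w7.png

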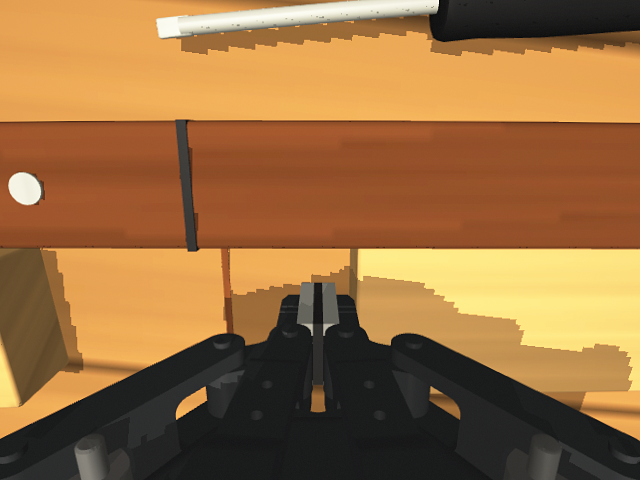

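The blank slides along the fence and still touches it (blank's left end at column 358). Roughly 95 mm to go.

>>> play_rows:
  plan:
    - [[0.007,0,0,0,0,0],[0.007,0,0,0,0,0],[0.007,0,0,0,0,0],[0.007,0,0,0,0,0],[0.007,0,0,0,0,0],[0.007,0,0,0,0,0],[0.007,0,0,0,0,0],[0.007,0,0,0,0,0]]

```text
clock: 9.5
position: [0.6331, 0.0324, 0.0132]
tcp_rot: [[0.102, -0.995, -0.0], [-0.995, -0.102, -0.0], [-0.0, 0.0, -1.0]]
wrist_force: [0.2, 0.1, -0.1]
grip_width: 0.0
```

>>> play_rows:
  plan:
    - [[0.006,0,0,0,0,0],[0.006,0,0,0,0,0],[0.005,0,0,0,0,0],[0.004,0,0,0,0,0],[0.002,0,0,0,0,0],[0,0,0,0,0,0]]

```text
clock: 10.0
position: [0.6355, 0.0097, 0.0133]
tcp_rot: [[0.102, -0.995, 0.0], [-0.995, -0.102, -0.0], [0.0, -0.0, -1.0]]
wrist_force: [0.0, -0.2, -0.3]
grip_width: -0.0005
```

Run:
```python
from h import *
s=sense(); print(s['clock'],s['position'],fc(s['position']),s['wrist_force'],s['grip_width'])
im=vision.snapshot('wrist')[:,:,::-1]
cv2.imwrite("pics/w8.png", im)
im=vision.snapshot('scene')[:,:,::-1]
cv2.imwrite("pics/s8.png", cv2.resize(im[160:320,220:420],None,fx=3.7,fy=3.7,interpolation=cv2.INTER_CUBIC))
```

```text
10.0 [0.6355 0.0097 0.0133] [[-0.0293 -0.0073]] [ 0.0037 -0.2117 -0.3079] -0.0005014361817023971
```

View pics/w8.png

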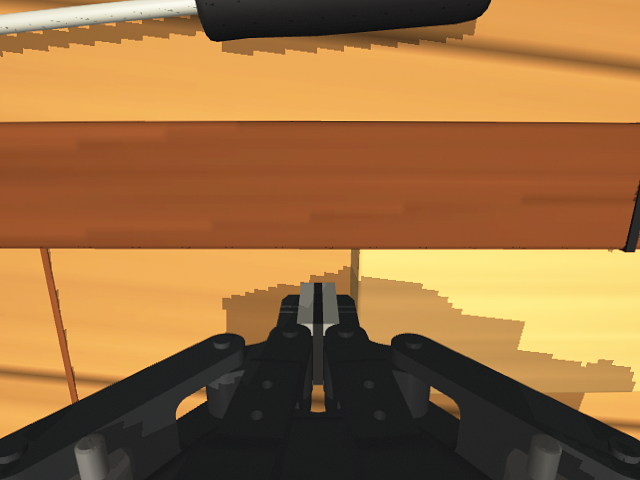

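View pics/s8.png

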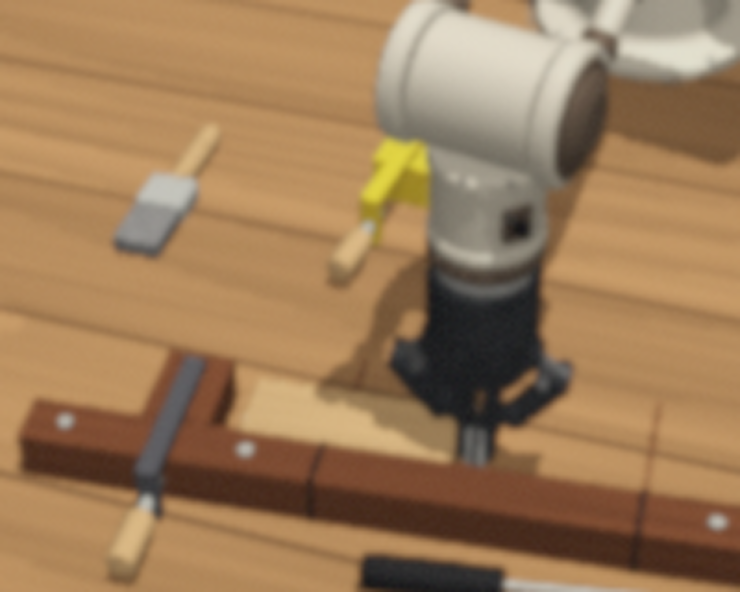

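The blank is close to the stop and still against the fence. The last part goes in small steps, watching the force.

>>> play_rows:
  plan:
    - [[0.002,0,0,0,0,0],[0.002,0,0,0,0,0],[0.002,0,0,0,0,0],[0.002,0,0,0,0,0],[0.0015,0,0,0,0,0],[0.0015,0,0,0,0,0],[0.001,0,0,0,0,0]]

```text
clock: 10.68
position: [0.6367, -0.0019, 0.0133]
tcp_rot: [[0.102, -0.995, 0.0], [-0.995, -0.102, 0.0], [0.0, -0.0, -1.0]]
wrist_force: [0.5, 1.2, 0.2]
grip_width: -0.0002
```

>>> play_rows:
  plan:
    - [[0.001,0,0,0,0,0],[0.001,0,0,0,0,0],[0.001,0,0,0,0,0],[0,0,0,0,0,0]]

```text
clock: 11.02
position: [0.637, -0.0049, 0.0133]
tcp_rot: [[0.102, -0.995, 0.0], [-0.995, -0.102, -0.0], [0.0, -0.0, -1.0]]
wrist_force: [-0.8, 1.0, 0.0]
grip_width: -0.0001
```

>>> play_rows:
  plan:
    - [[0.001,0,0,0,0,0],[0.001,0,0,0,0,0],[0.001,0,0,0,0,0],[0,0,0,0,0,0]]

```text
clock: 11.35
position: [0.6373, -0.0079, 0.0133]
tcp_rot: [[0.102, -0.995, 0.0], [-0.995, -0.102, -0.0], [0.0, -0.0, -1.0]]
wrist_force: [0.0, 0.2, 0.7]
grip_width: -0.0002
```

>>> play_rows:
  plan:
    - [[0.001,0,0,0,0,0],[0.001,0,0,0,0,0],[0,0,0,0,0,0]]

```text
clock: 11.6
position: [0.6375, -0.0097, 0.0133]
tcp_rot: [[0.102, -0.995, 0.0], [-0.995, -0.102, 0.0], [-0.0, -0.0, -1.0]]
wrist_force: [-1.0, 1.5, 0.9]
grip_width: -0.0002
```

>>> play_rows:
  plan:
    - [[0.001,0,0,0,0,0],[0.001,0,0,0,0,0],[0,0,0,0,0,0]]

```text
clock: 11.85
position: [0.6376, -0.0098, 0.0134]
tcp_rot: [[0.102, -0.995, -0.0], [-0.995, -0.102, 0.003], [-0.003, -0.0, -1.0]]
wrist_force: [-0.2, 8.6, 1.7]
grip_width: 0.0002
```

>>> play_rows:
  plan:
    - [[0.001,0,0,0,0,0],[0.001,0,0,0,0,0],[0,0,0,0,0,0]]

```text
clock: 12.1
position: [0.6376, -0.0099, 0.0134]
tcp_rot: [[0.102, -0.995, -0.001], [-0.995, -0.102, 0.006], [-0.006, 0.0, -1.0]]
wrist_force: [-0.6, 12.9, 2.3]
grip_width: -0.0006
```

Stop contact at 13 N. I'll retreat along the fence, rise, and look at both joints from behind the blank.

>>> play_rows:
  plan:
    - [[-0.006,0,0,0,0,0],[-0.012,0,0,0,0,0],[-0.012,0,0,0,0,0],[0,0,-0.03,0,0,0],[0,0,-0.04,0,0,0],[0,0,-0.04,0,0,0],[0,0,-0.02,0,0,0],[0,0,0,0,0,0]]

```text
clock: 12.77
position: [0.6388, 0.0162, 0.1506]
tcp_rot: [[0.102, -0.995, 0.012], [-0.995, -0.102, -0.002], [0.004, -0.012, -1.0]]
wrist_force: [0.6, -0.2, 0.3]
grip_width: 0.0003
```

>>> play_rows:
  plan:
    - [[0.02,0.02,0,0,0,0],[0.02,0.02,0,0,0,0],[0.02,0.02,0,0,0,0],[0.02,0.02,0,0,0,0],[0.02,0.01,0,0,0,0],[0.02,0,0,0,0,0],[0,0,0,0,0,0]]

```text
clock: 13.35
position: [0.5568, -0.115, 0.1425]
tcp_rot: [[0.099, -0.995, -0.001], [-0.995, -0.099, -0.001], [0.001, 0.001, -1.0]]
wrist_force: [-0.4, -1.0, 0.3]
grip_width: -0.0001
```

Run:
```python
from h import *
s=sense(); print(s['clock'],s['position'],fc(s['position']),s['wrist_force'],s['grip_width'])
np.savez('w9.npz',p=s['position'],R=s['tcp_rot'])
im=vision.snapshot('wrist')[:,:,::-1]
cv2.imwrite("pics/w9.png", im)
```

```text
13.35 [ 0.5568 -0.115   0.1425] [[-0.1203 -0.1234]] [-0.4147 -1.0158  0.2994] -0.00011508351404259695
```

View pics/w9.png

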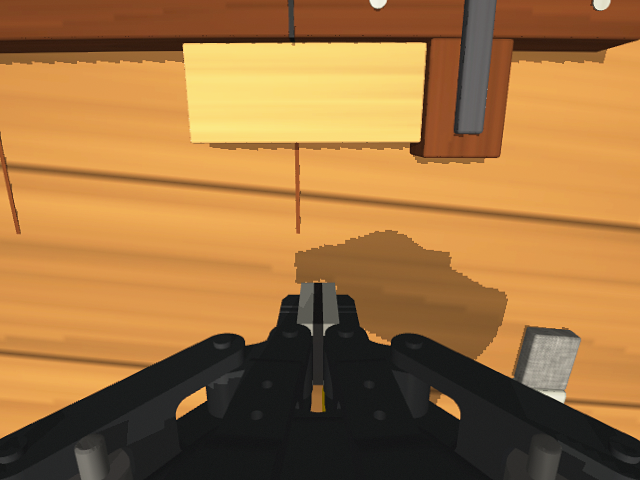

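Run:
```python
from h import *
im=cv2.imread("pics/w9.png")
cv2.imwrite("pics/w9a.png",cv2.resize(im[20:170,330:530],None,fx=4,fy=4,interpolation=cv2.INTER_NEAREST))
cv2.imwrite("pics/w9b.png",cv2.resize(im[20:170,160:360],None,fx=4,fy=4,interpolation=cv2.INTER_NEAREST))
```

View pics/w9a.png

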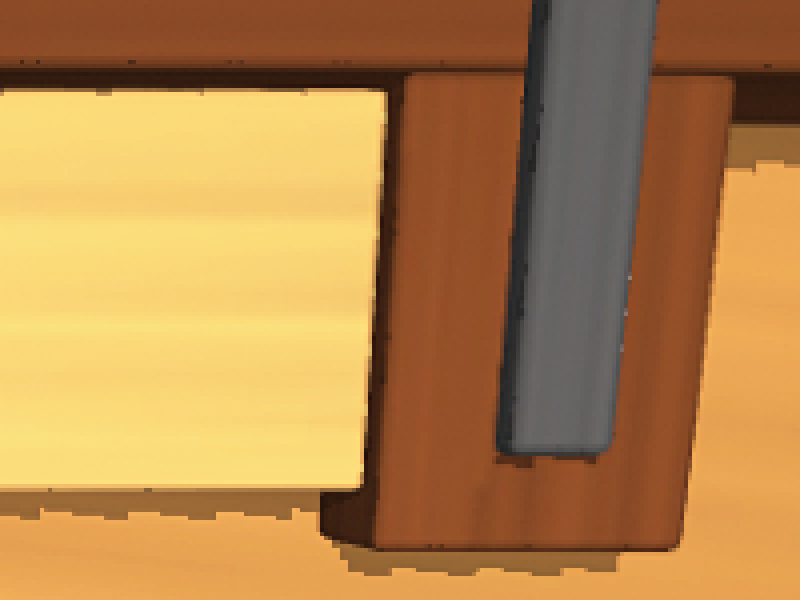

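View pics/w9b.png

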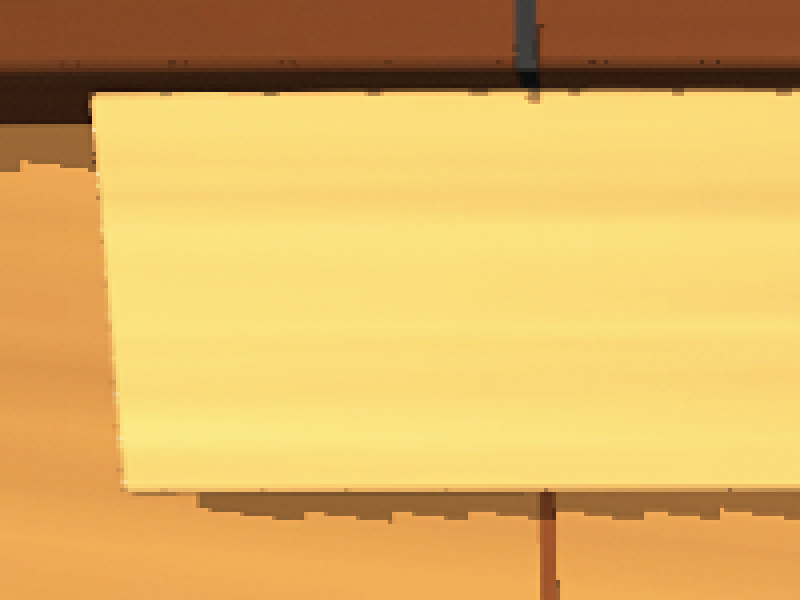

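The end sits against the stop. The long side shows perhaps 1 mm of skew at its left end (blank edge at crop row 93 against 88), which could just be edge rounding. I'll press gently once more on the near side with both open fingertips to seat it.

>>> play_rows:
  plan:
    - [[-0.015,0,0,0,0,0],[0,0,0.03,0,0,0],[0,0,0.03,0,0,0],[0,0,0.03,0,0,0],[0,0,0.025,0,0,0],[0,0,0.016,0,0,0],[0,0,0.008,0,0,0],[0,0,0,0,0,0]]
  fingers: 1

```text
clock: 14.07
position: [0.5542, -0.0949, 0.002]
tcp_rot: [[0.103, -0.995, -0.004], [-0.995, -0.103, 0.002], [-0.003, 0.004, -1.0]]
wrist_force: [-0.2, 0.2, -0.8]
grip_width: 0.0854
```

>>> play_rows:
  plan:
    - [[0,-0.012,0,0,0,0],[0,-0.012,0,0,0,0],[0,-0.01,0,0,0,0],[0,-0.007,0,0,0,0],[0,-0.004,0,0,0,0],[0,-0.002,0,0,0,0],[0,0,0,0,0,0]]

```text
clock: 14.65
position: [0.6032, -0.0924, 0.0047]
tcp_rot: [[0.102, -0.995, 0.001], [-0.995, -0.102, -0.0], [0.0, -0.001, -1.0]]
wrist_force: [0.2, -0.5, 0.4]
grip_width: 0.0852
```

Run:
```python
from h import *
s=sense(); print(s['clock'],s['position'],fc(s['position']),s['wrist_force'],s['grip_width'])
im=vision.snapshot('wrist')[:,:,::-1]
cv2.imwrite("pics/w10.png", im)
```

```text
14.65 [ 0.6032 -0.0924  0.0047] [[-0.0719 -0.1056]] [ 0.202  -0.5055  0.4308] 0.08517936167059656
```

View pics/w10.png

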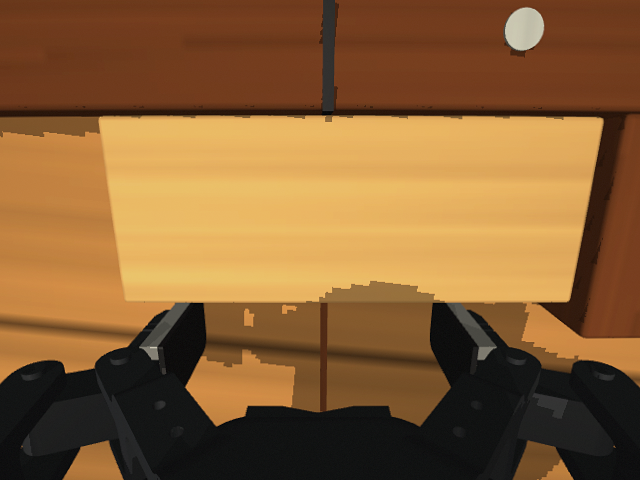

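Fingertips are about 2 mm from the near side. I'll press in gently.

>>> play_rows:
  plan:
    - [[0,-0.001,0,0,0,0],[0,-0.001,0,0,0,0],[0,-0.001,0,0,0,0],[0,0,0,0,0,0]]

```text
clock: 15.03
position: [0.6055, -0.0923, 0.0042]
tcp_rot: [[0.102, -0.995, -0.001], [-0.995, -0.102, 0.0], [-0.0, 0.001, -1.0]]
wrist_force: [-0.5, 0.4, -0.2]
grip_width: 0.0853
```

>>> play_rows:
  plan:
    - [[0,-0.0007,0,0,0,0],[0,-0.0007,0,0,0,0],[0,0,0,0,0,0]]

```text
clock: 15.28
position: [0.6058, -0.0922, 0.0041]
tcp_rot: [[0.101, -0.995, -0.004], [-0.995, -0.101, 0.0], [-0.001, 0.004, -1.0]]
wrist_force: [-6.5, 0.2, 5.6]
grip_width: 0.085
```

The TCP reads fence x = −0.0692, the same as at the first seating. One more small press, then back off, rise clear and look.

>>> play_rows:
  plan:
    - [[0,-0.0007,0,0,0,0],[0,-0.0005,0,0,0,0],[0,0,0,0,0,0],[0,0,0,0,0,0]]

```text
clock: 15.62
position: [0.6057, -0.0922, 0.004]
tcp_rot: [[0.101, -0.995, -0.007], [-0.995, -0.101, 0.0], [-0.001, 0.006, -1.0]]
wrist_force: [-11.8, -2.0, 8.1]
grip_width: 0.0852
```

>>> play_rows:
  plan:
    - [[0,0.004,0,0,0,0],[0,0.01,0,0,0,0],[0,0.018,0,0,0,0],[0,0.02,0,0,0,0],[0,0,-0.03,0,0,0],[0,0,-0.04,0,0,0],[0,0,-0.04,0,0,0],[0,0,-0.03,0,0,0]]

```text
clock: 16.28
position: [0.5577, -0.0978, 0.1478]
tcp_rot: [[0.102, -0.995, 0.004], [-0.995, -0.102, -0.001], [0.002, -0.004, -1.0]]
wrist_force: [0.5, -0.3, 0.1]
grip_width: 0.0852
```

>>> play_rows:
  plan:
    - [[0,0,0,0,0,0],[0,0,0,0,0,0]]

```text
clock: 16.45
position: [0.5584, -0.098, 0.1469]
tcp_rot: [[0.102, -0.995, 0.006], [-0.995, -0.102, -0.002], [0.003, -0.005, -1.0]]
wrist_force: [-0.1, 0.2, -0.6]
grip_width: 0.0851
```

Run:
```python
from h import *
s=sense(); print(s['clock'],s['position'],fc(s['position']),s['wrist_force'],s['grip_width'])
np.savez('w11.npz',p=s['position'],R=s['tcp_rot'])
im=vision.snapshot('wrist')[:,:,::-1]
cv2.imwrite("pics/w11.png", im)
cv2.imwrite("pics/w11a.png",cv2.resize(im[0:190,150:500],None,fx=2.2,fy=3,interpolation=cv2.INTER_NEAREST))
cv2.imwrite("pics/s11.png", vision.snapshot('scene')[:,:,::-1])
```

```text
16.45 [ 0.5584 -0.098   0.1469] [[-0.1169 -0.1067]] [-0.0946  0.2241 -0.558 ] 0.08514456979201347
```

View pics/w11.png

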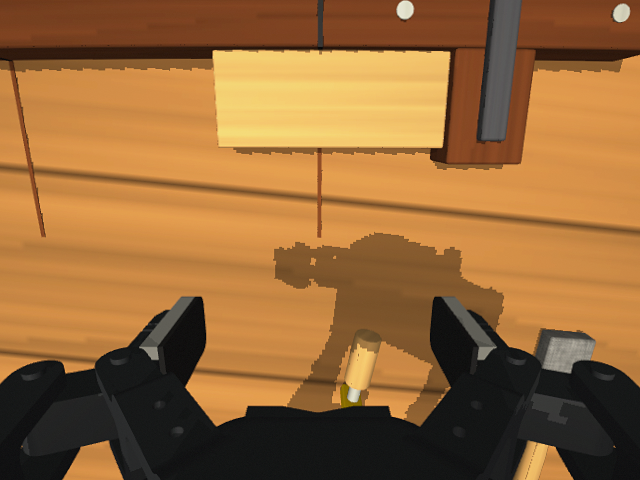

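View pics/s11.png

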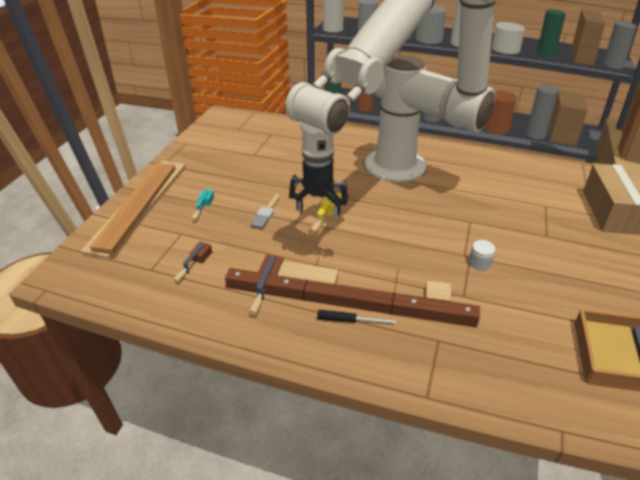

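Forces are back to zero. I'll put the camera straight above the joints for a gap check.

>>> play_rows:
  plan:
    - [[0.021,-0.0125,0,0,0,0],[0.021,-0.0125,0,0,0,0],[0.021,-0.0125,0,0,0,0],[0.021,-0.0125,0,0,0,0],[0,0,0,0,0,0],[0,0,0,0,0,0]]

```text
clock: 17.05
position: [0.614, -0.176, 0.1416]
tcp_rot: [[0.101, -0.995, -0.004], [-0.995, -0.101, 0.002], [-0.002, 0.003, -1.0]]
wrist_force: [-0.7, -0.1, 0.5]
grip_width: 0.0854
```

Run:
```python
from h import *
s=sense(); print(s['clock'],s['position'],fc(s['position']),s['wrist_force'],s['grip_width'])
np.savez('w12.npz',p=s['position'],R=s['tcp_rot'])
im=vision.snapshot('wrist')[:,:,::-1]
cv2.imwrite("pics/w12.png", im)
```

```text
17.05 [ 0.614  -0.176   0.1416] [[-0.0695 -0.1899]] [-0.6608 -0.1483  0.5399] 0.08543908838290085
```

View pics/w12.png

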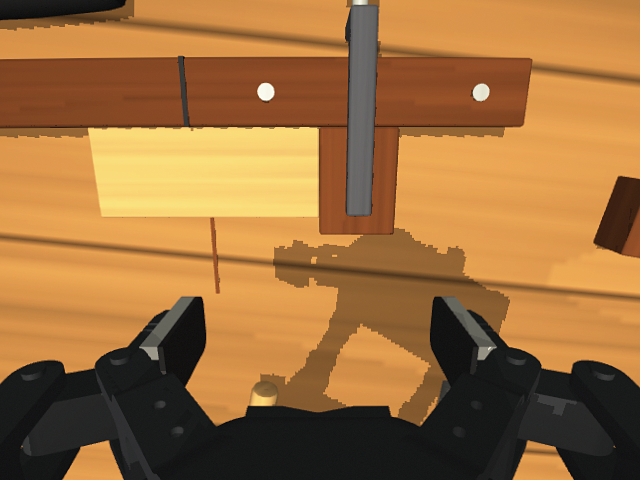

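Run:
```python
from h import *
im=cv2.imread("pics/w12.png")
cv2.imwrite("pics/w12a.png",cv2.resize(im[110:245,70:180],None,fx=4,fy=4,interpolation=cv2.INTER_NEAREST))
cv2.imwrite("pics/w12b.png",cv2.resize(im[115:240,260:400],None,fx=4.7,fy=4.7,interpolation=cv2.INTER_NEAREST))
```

```text
(no output)
```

View pics/w12b.png

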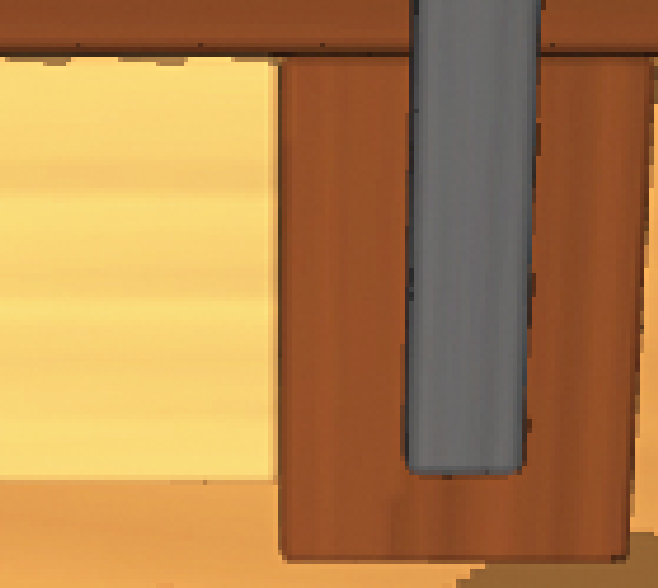

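View pics/w12a.png

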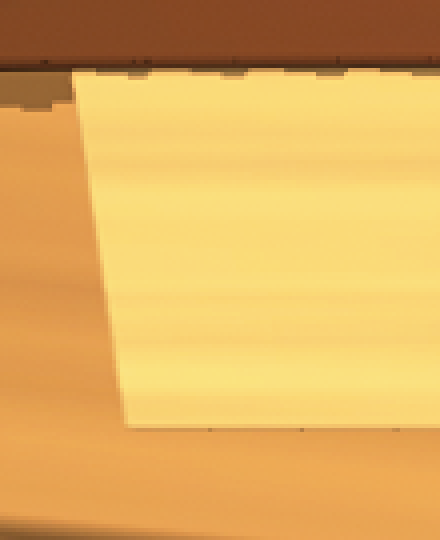

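Seen from straight above, there is no visible gap at the fence (crop row 55–68) or at the stop face (crop column 280), and the edges are parallel. I'll raise the hand well clear and check the bystanders.

>>> play_rows:
  plan:
    - [[0,0,-0.03,0,0,0],[0,0,-0.03,0,0,0],[0,0.02,-0.03,0,0,0],[0,0.03,-0.02,0,0,0],[0.02,0.03,0,0,0,0],[0.02,0.03,0,0,0,0],[0.02,0.03,0,0,0,0],[0,0,0,0,0,0]]

```text
clock: 17.77
position: [0.4775, -0.2516, 0.2533]
tcp_rot: [[0.098, -0.995, -0.003], [-0.995, -0.098, -0.0], [0.0, 0.003, -1.0]]
wrist_force: [-0.2, -0.2, -0.8]
grip_width: 0.0851
```

>>> play_rows:
  plan:
    - [[0.02,0.03,0,0,0,0],[0.02,0.03,0,0,0,0],[0.02,0.03,0,0,0,0],[0.02,0.02,0,0,0,0],[0,0,0,0,0,0],[0,0,0,0,0,0],[0,0,0,0,0,0]]

```text
clock: 18.35
position: [0.3807, -0.3393, 0.2536]
tcp_rot: [[0.102, -0.995, -0.0], [-0.995, -0.102, 0.002], [-0.002, 0.0, -1.0]]
wrist_force: [1.2, 0.0, 0.3]
grip_width: 0.0856
```

Run:
```python
from h import *
s=sense(); print(s['clock'],s['position'],s['wrist_force'],abs(s['dq']).max())
im=vision.snapshot('top')[:,:,::-1]
cv2.imwrite("pics/t13.png", im)
a=cv2.imread("pics/top0.png")
d=cv2.absdiff(a,im).max(2)
for n,(x0,y0,x1,y1) in dict(offcut=(160,205,190,238),tin=(120,270,155,300),driver=(205,155,280,182),fence=(135,165,320,210)).items(): print(n,d[y0:y1,x0:x1].mean().round(2),d[y0:y1,x0:x1].max())
```

```text
18.35 [ 0.3807 -0.3393  0.2536] [1.1912 0.0232 0.3421] 1.1183839858867375
offcut 2.63 16
tin 2.08 11
driver 2.71 12
fence 7.94 121
```

View pics/t13.png

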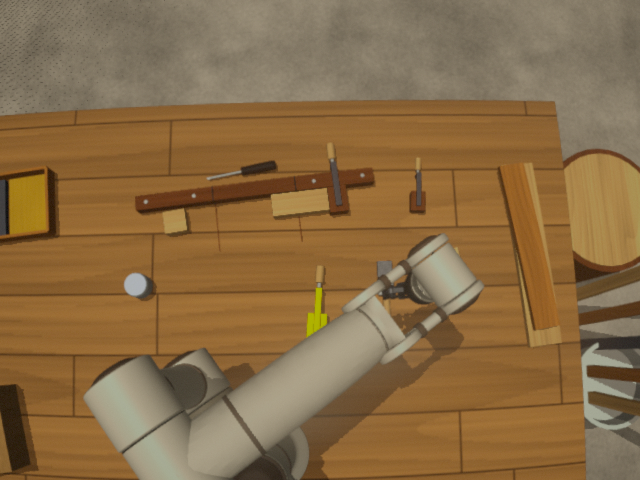

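The top view shows the blank at (272–328, 190–217), tucked into the fence and stop corner. The offcut, tin and screwdriver are unchanged, and the hand is 0.25 m up, touching nothing. Handing in.

```bash
python3 -c "
from rig import ticket
print(ticket.close_job())"
```

```text
the job is handed in; nothing more can be done
None
```

The blank is against both the fence and the clamped reddish-brown stop, and the job was handed in at about 18 s of the 58 s allowed. I pushed its near long side to the fence with both open fingertips side by side. I then slid it along the fence to the stop with the outside of the shut fingers, and pressed it to the fence once more.

**Fence and stop contact:**
- The fence presses met about 11 N and 14 N at the same depth both times. The stop push met 13 N.
- Seen from straight above, neither joint showed a gap, at roughly 0.7 mm per pixel.
- Before the second fence press, an oblique view hinted at about 1 mm of skew at the left end. The later overhead view no longer showed it.
- I did not touch the stop end again after that second press, so that joint rests on the overhead view alone.

**Everything else:** The offcut, tin and screwdriver match the first top picture. The brush looked unmoved in the scene view but was partly hidden by the arm in the last one. The hand finished about 0.25 m above the bench, touching nothing.

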